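# Latch the loaded shuttle slide at its stop pin

## Task

The fixture has two spring-loaded slides side by side; the orange cup stands in the pocket of one of them, a brass die in the other. With the fingertips, push the slide that carries the cup by its upright yellow front plate fully in against its back stop, then let it go so that it springs back and catches on its stop pin half-way. Do not touch the cup or the die, keep the cup standing in its pocket, leave the other slide fully out, and leave the spare cup, grey die and dropper bottle beside the fixture where they stand.

Things in the scene. Friction and masses are not known exactly. Their poses are not given: they have to be found in the camera images.
- shuttle: the twin-slide fixture, fixed to the bench: aluminium base plate 168 x 176 x 8 mm with two slides, a blue bridge across it (top 52 mm above the bench, bushings to 60 mm) that carries two vertical sprung stop pins with red knobs (tops 73 mm above the bench at rest, 80 mm when lifted by the tooth). Origin on the bench at its centre; its x points along the slides' push-in direction (away from the robot), y to its left, z up
- left_slide (a joint): left slide (+y side): travel in m along the fixture's +x. 0 = fully out, 0.050 = fully in at the hard back stop. A spring pushes it out (2 N at rest, 4.5 N fully in; a slow push takes up to about 8 N, peaks to 12 N). Past 0.026 a pin drops behind its tooth: let go after that, it comes back only to 0.025 and stays; let go earlier, it returns to 0. It runs back at about 0.15 m/s
- right_slide (a joint): right slide (-y side): travel in m along the fixture's +x. 0 = fully out, 0.050 = fully in at the hard back stop. A spring pushes it out (2 N at rest, 4.5 N fully in; a slow push takes up to about 8 N, peaks to 12 N). Past 0.026 a pin drops behind its tooth: let go after that, it comes back only to 0.025 and stays; let go earlier, it returns to 0. It runs back at about 0.15 m/s
- cup: the orange waisted cup, 29 mm diameter, 30 mm tall, standing loose in one slide's pocket; its rim is 45 mm above the bench, about 15 mm behind the push plate; origin at the centre of its underside
- brass_die: the brass-coloured turned die, 25 mm diameter, 38 mm tall, standing loose in the other slide's pocket; origin at the centre of its underside
- spare_cup: a second orange cup, 29 mm diameter, 30 mm tall, standing on the bench left (+y) of the fixture; origin at its underside
- steel_die: light grey turned die, 34 mm diameter, 30 mm tall, standing on the bench left (+y) of the fixture; origin at its underside
- dropper: brown glass dropper bottle, 33 mm diameter, 102 mm tall, standing on the bench right (-y) of the fixture; origin at its underside
- left_plate (a point): centre of the outer (-x) face of the left slide's upright yellow push plate: 30 mm wide, 53 mm tall (from 9 to 62 mm above the bench), 6 mm thick; this point is 35.5 mm above the bench and moves with the slide. The face is square to the fixture's x; push it along +x. The two plates' centres are 86 mm apart, 56 mm free between them
- left_pocket (a point): centre of the floor of the round pocket (33 mm wide, 6 mm deep, floor 15 mm above the bench) in the left slide's black carrier block, 29.5 mm behind the plate's outer face; moves with the slide
- right_plate (a point): centre of the outer (-x) face of the right slide's upright yellow push plate: 30 mm wide, 53 mm tall (from 9 to 62 mm above the bench), 6 mm thick; this point is 35.5 mm above the bench and moves with the slide. The face is square to the fixture's x; push it along +x. The two plates' centres are 86 mm apart, 56 mm free between them
- right_pocket (a point): centre of the floor of the round pocket (33 mm wide, 6 mm deep, floor 15 mm above the bench) in the right slide's black carrier block, 29.5 mm behind the plate's outer face; moves with the slide
Things that resemble listed ones, but are neither listed nor needed, are in the scene too. What is shaped like the cup but purple or turquoise is not meant.

How it is judged:
By the outcome, as a careful person would: the job done as asked, in the order asked, and still so for the second after the job is handed in, with the robot touching nothing.
It also fails if it takes over 32 s, if anything falls off the work surface, if the arm or the gripper's body presses on something with over 40 N, if the wrist force passes 120 N, or if a joint passes its speed limit or range.

## Robot

A 6-joint arm with a two-finger parallel gripper is mounted at the origin on a cart in front of the work surface, level with it; the furniture and walls round the work are solid. World frame = base frame: x ahead of the robot, y to its left, z up, the work surface at z = 0. Lengths are in m, angles in rad, forces in N, time in s.
With the tool pointing down it reaches from about 0.3 to 0.875 m from the base axis. Payload 6.4 kg.
Tool frame: the origin (TCP) lies at the very end of the fingers, on their centre line; the grasp point (between the pads) lies 19 mm behind it (grip_point_offset is the distance from the TCP to the grasp point, in m); z points along the fingers, y is the line along which they close (so a half turn about z gives the same grasp; the last joint's range is limited). The gripper opens to 85 mm and grips with 20 to 120 N. Pads are 22 mm wide; open, the fingers measure 114 mm over their backs; the gripper's body (76 mm by 85 mm) begins 54 mm behind the grasp point. The pads swing forward as they close: fully open they stand 13 mm farther back than shut.
Start: joints at [1.119, 0.181, 1.607, -0, 1.354, -0.206], TCP at [0.14, 0.558, 0.231] pointing down, gripper open.
Joint ranges: [-2.99, 2.99], [-0.89, 2.07], [0.3, 2.58], [-1.14, 4.28], [0, 2.63], [-3.12, 3.12]. Speed limits (rad/s): [2.57, 2.57, 3.01, 3.14, 3.14, 3.14].

## Interface

Orientations are given as a 3x3 rotation matrix whose columns are the frame's x, y, z axes.
In Python, from bench import * gives the robot as it stands. Calls block until the motion is done:
- reach(position, orientation): joint-space move of the TCP to a pose.
- servo_line(position, speed=0.15, ori=None, guard=None): straight line of the TCP; ori=None keeps the orientation; speed is the mean speed in m/s. With guard (N) it stops when the force on the tool has changed by that much, and returns True; else False.
- move_j(angles): joint-space move.
- grip(opening, force=None): finger opening in m; force is the grip in N (None keeps the last); returns when the fingers have stopped.
- dwell(seconds).
- ik(position, orientation): joint angles nearest the present ones, or None.
- observe(): the state.
- read_camera(name): name is "side" or "top" or "wrist"; returns a dict with "frame" (420x560x3 uint8, blue, green, red), "camera_matrix" (3x3 intrinsics, pixels), "camera_from_world" (4x4, takes a point from world to camera coordinates). Camera axes: x right, y down, z forward; pixel columns grow to the right and rows downward; lengths in m; the calibration is good to about 2 mm. A picture is of the moment at which its call begins. There is no depth.
A pose or a line that the arm cannot do raises IKError and nothing moves.
- sign_off(): hands the job in; it is judged then, once.
The state is a dict: "time_s": time; "q": joint angles; "joint_vel": joint speeds; "effort": joint torques, N m; "tool_pos": TCP position; "ee_rot": TCP orientation; "wrist_force": force on the tool from outside, world axes, zero at the start; "torque": the same for the moment, N m; "gripper_width": finger opening in m; "finger_force": force on a finger pad.
Only numpy, scipy, OpenCV 4.12 (cv2) and the standard library are available. Lean on these libraries where they do the work, as an engineer would, in place of code of your own. Each camera call takes 0.05 s, during which the arm holds its last target. There are 200 camera calls.

## Working session

There is one attempt and no reset: what is moved stays moved. The work goes in short steps, each a Python script; the robot and the scene stay as the last script left them, time stands still between calls to the robot, and variables do not carry over. Pictures are saved under pics/ and viewed, at most 10 in all, crops included, and the job is handed in when it is done.

```bash
mkdir -p pics; ls
python3 - <<'E'
from bench import *
import cv2,numpy as np
fs=[]
for n in ["top","side"]:
    c=read_camera(n); cv2.imwrite(f"pics/{n}0.png",c["frame"]); np.savez(f"{n}0.npz",f=c["frame"],K=c["camera_matrix"],T=c["camera_from_world"])
    T=c["camera_from_world"]; print(n,(-T[:3,:3].T@T[:3,3]).round(3),T[2,:3].round(2))
s=observe();print(s["time_s"],s["tool_pos"],s["ee_rot"],s["gripper_width"])
E
```

```text
pics
top [0.385 0.134 0.893] [ 0.14  0.01 -0.99]
side [ 0.493 -0.648  0.422] [ 0.02  0.9  -0.43]
0.1 [0.13967352 0.55725787 0.23045548] [[-9.69934859e-01  2.43363691e-01 -6.95624239e-04]
 [ 2.43364477e-01  9.69933806e-01 -1.46414672e-03]
 [ 3.18389315e-04 -1.58941717e-03 -9.99998686e-01]] 0.08573237011914422
```

View pics/top0.png

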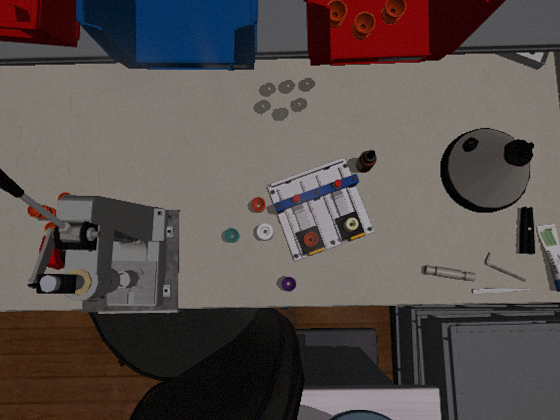

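View pics/side0.png

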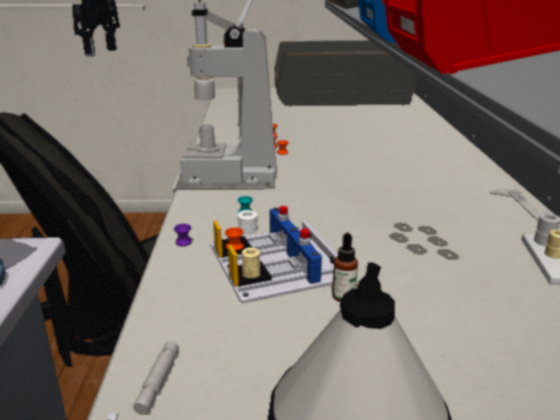

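The top view shows the fixture at about (320,210). An orange cup stands in the left slide at (311,239) and the brass die in the right slide at (351,225). The other orange cup, at (258,204), stands on the bench, so it is the spare. The teal one (231,235) and the purple one (289,283) are decoys. The cup at (311,239) is the one meant, which makes it the left slide. Next I'll confirm this in a crop and measure.

```bash
cat > h.py <<'E'
import cv2,numpy as np
def ray(K,T,uv,z):
    C=-T[:3,:3].T@T[:3,3]; d=T[:3,:3].T@np.linalg.inv(K)@np.array([*uv,1.]); return C+d*(z-C[2])/d[2]
def proj(K,T,p):
    q=K@(T[:3,:3]@np.asarray(p)+T[:3,3]); return q[:2]/q[2]
def blobs(f,lo,hi,amin=8):
    m=cv2.inRange(cv2.cvtColor(f,cv2.COLOR_BGR2HSV),lo,hi); n,l,s,c=cv2.connectedComponentsWithStats(m)
    return [(c[i].round(1),s[i],np.argwhere(l==i)[:,::-1]) for i in range(1,n) if s[i][4]>=amin]
E
python3 - <<'E'
from h import *
d=np.load("top0.npz");f,K,T=d["f"],d["K"],d["T"]
roi=np.zeros_like(f);roi[150:300,220:390]=f[150:300,220:390]
for nm,lo,hi,z in [("yellow",(15,150,120),(32,255,255),.062),("blue",(100,120,60),(125,255,255),.052),("red",(0,150,100),(12,255,255),.045),("knob",(172,120,80),(180,255,255),.073)]:
    for c,s,p in blobs(roi,lo,hi):
        r=cv2.minAreaRect(p.astype(np.float32)); print(nm,c,s[4],"size",np.round(r[1],1),"w",ray(K,T,c,z).round(4))
m=cv2.inRange(cv2.cvtColor(roi,cv2.COLOR_BGR2HSV),(0,0,175),(180,40,255))
m=cv2.morphologyEx(m,cv2.MORPH_CLOSE,np.ones((3,3)))
cr=f[150:300,220:390]; cv2.imwrite("pics/crop0.png",cv2.resize(cr,None,fx=4,fy=4,interpolation=cv2.INTER_CUBIC))
E=[ray(K,T,u,.008) for u in [(268,187),(346,159),(374,234),(296,260)]]
print(np.round(E,4),np.mean(E,0),[np.linalg.norm(E[i]-E[i-1]).round(4) for i in range(4)])
E
```

```text
yellow [357.3 235.7] 36 size [ 2.5 13.9] w [ 0.4486 -0.0022  0.062 ]
yellow [315.8 251. ] 36 size [ 2.2 14.2] w [0.4205 0.0788 0.062 ]
blue [348.9 180.7] 137 size [ 8.3 20. ] w [0.5595 0.0082 0.052 ]
blue [317.4 192. ] 242 size [ 8.2 37.9] w [0.5378 0.0716 0.052 ]
blue [284.1 204.1] 134 size [ 8.2 20.9] w [0.5148 0.1383 0.052 ]
red [337.6 182.6] 30 size [6. 5.] w [0.5575 0.03   0.045 ]
red [296.2 197.8] 32 size [6. 6.] w [0.5281 0.1139 0.045 ]
red [256.9 204.2] 121 size [14. 13.] w [0.5167 0.1929 0.045 ]
red [309.3 238.9] 107 size [14. 13.] w [0.4453 0.0899 0.045 ]
[[ 0.5586  0.1717  0.008 ]
 [ 0.6155  0.0059  0.008 ]
 [ 0.4556 -0.0455  0.008 ]
 [ 0.4052  0.1163  0.008 ]] [0.50869453 0.06209331 0.008     ] [np.float64(0.1631), np.float64(0.1753), np.float64(0.1679), np.float64(0.1695)]
```

View pics/crop0.png

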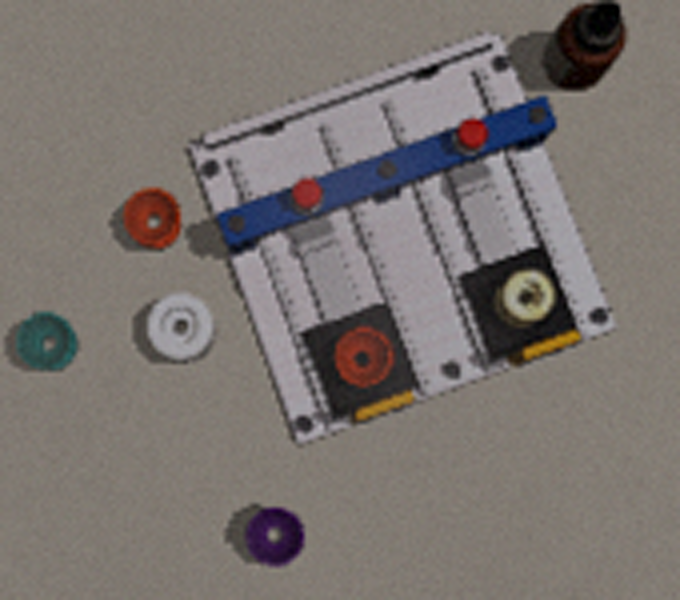

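The crop confirms it: the orange cup is in the left slide's pocket, crop (363,358), and the brass die is in the right one, crop (527,297). The checks agree with the given sizes:
- The plates are 85.7 mm apart (86 given).
- Yaw is 19.0° from both the plates and the bridge.
- The cup is about 2 mm from where the plate position puts it.

Now I'll close the fingers, go in front of the left plate and look.

```bash
cat >> h.py <<'E'
a=np.radians(19.0);X=np.array([np.cos(a),np.sin(a),0]);Y=np.array([-X[1],X[0],0])
R=np.column_stack([-X,Y,[0,0,-1]])
F=np.array([.4205,.0788,0])-.003*X   # left plate outer face
E
python3 - <<'E'
from bench import *
from h import *
pre=F-.036*X+[0,0,.03]
print(pre,ik(pre+[0,0,.1],R))
grip(0.0)
reach(pre+[0,0,.1],R); servo_line(pre,.12)
s=observe();print(s["time_s"],s["tool_pos"],s["wrist_force"],s["gripper_width"])
ims=[]
for n in ["top","side"]:
    c=read_camera(n); r=c["frame"][150:300,220:390] if n=="top" else c["frame"][170:320,170:340]
    ims.append(cv2.resize(r,(397,350),interpolation=cv2.INTER_CUBIC))
cv2.imwrite("pics/pre.png",np.hstack(ims))
E
```

```text
[0.38362478 0.06610284 0.03      ] [-1.36795662e-01 -1.28749502e-01  2.14555024e+00 -4.44089210e-16
  1.12479191e+00 -2.03920455e+00]
3.8583 [0.38418455 0.06613908 0.03049737] [ 0.43812609 -0.01449144 -0.1156833 ] -0.000277039180738863
```

View pics/pre.png

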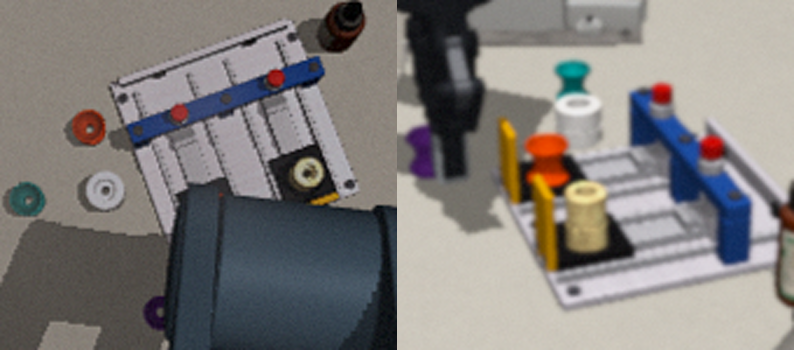

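The side view on the right shows the closed fingertips at (455,165), in front of the left yellow plate at (510,160) with a clear gap. The cup is untouched. Now I'll push under guard and log contact and the end stop.

Run:
```python
from bench import *
from h import *
t=lambda:((np.array(observe()["tool_pos"])-F)@X).round(4)
p=np.array(observe()["tool_pos"]);p0=F+[0,0,.03]
print("contact",servo_line(p0+.004*X,.03,guard=1.5),t(),observe()["wrist_force"])
c=t()
print("push",servo_line(p0+(c+.058)*X,.03,guard=18),t(),t()-c,observe()["wrist_force"],observe()["time_s"])
c=read_camera("side"); cv2.imwrite("pics/in.png",cv2.resize(c["frame"][170:320,170:340],None,fx=4,fy=4,interpolation=cv2.INTER_CUBIC))
```

```text
contact True -0.0102 [-0.93517973 -1.21871541  1.01706987]
push True 0.0383 0.0485 [-3.4746467  -2.35359675  2.7740634 ] 6.4
```

View pics/in.png

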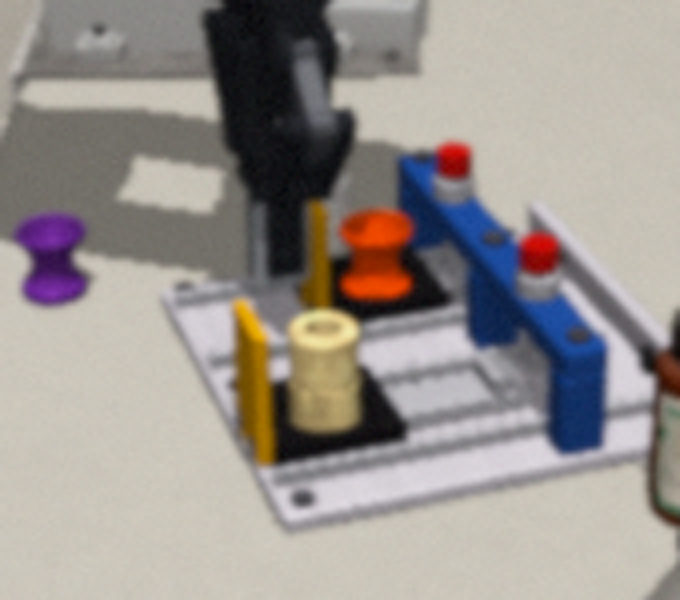

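The slide is nearly in, with the cup standing at crop (377,255). The guard fired at about 48.5 mm, but the residual force is only about 4 N, so it may have been a peak and not the stop. I'll press on slowly to confirm the hard stop.

Run:
```python
from bench import *
from h import *
t=lambda:((np.array(observe()["tool_pos"])-F)@X).round(4)
p=np.array(observe()["tool_pos"]); c=t()
for i in range(8):
    g=servo_line(F+[0,0,.03]+(c+.001*(i+1))*X,.01,guard=22); f=np.array(observe()["wrist_force"]); print(g,t(),(f@X).round(1),f.round(1))
    if g or f@X<-20: break
dwell(.2);f=np.array(observe()["wrist_force"]);print(t(),f@X,observe()["time_s"])
c=read_camera("side"); T,K=c["camera_from_world"],c["camera_matrix"]
for u,s,q in blobs(c["frame"],(15,150,90),(32,255,255),20): print(u,s)
for k in (.0,.045,.048,.050,.052): print(k,proj(K,T,F+(k+.003)*X+[0,0,.062]).round(1))
```

```text
False 0.0381 -4.1 [-4.4  0.2 -3.9]
False 0.0391 -5.1 [-5.6  0.7 -3.3]
False 0.0392 -9.6 [-9.4 -2.1  0.7]
False 0.0392 -13.9 [-13.2  -4.3   5.9]
False 0.0392 -18.7 [-17.2  -7.5  10.1]
False 0.0392 -22.9 [-21.   -9.2  13.3]
0.0392 -21.98120788306407 8.275
[249.7 234.7] [246 220   7  27 118]
[233.3 266. ] [229 245  10  41 259]
0.0 [217.7 224.5]
0.045 [245.9 220. ]
0.048 [247.7 219.7]
0.05 [248.9 219.5]
0.052 [250.2 219.3]
```

The hard stop is confirmed. Force climbs to 22 N with no motion at 0.0392, which is 50 mm past contact, and the side view puts the plate at about 50 mm. Now I'll let go.

Run:
```python
from bench import *
from h import *
servo_line(F+[0,0,.03]-.045*X,.15); servo_line(F+[0,0,.16]-.055*X,.15)
reach(F+[0,0,.2]-.06*X+.25*Y,R); dwell(.3)
s=observe();print(s["time_s"],s["wrist_force"])
ims=[]
for n in ["top","side"]:
    c=read_camera(n);T,K=c["camera_from_world"],c["camera_matrix"]
    for u,q,_ in blobs(c["frame"],(15,150,90),(32,255,255),20):
        if 200<u[0]<380 and 200<u[1]<290:print(n,u,q, ((ray(K,T,u,.062)-F)@X).round(4) if n=="top" else "")
    r=c["frame"][150:300,220:390] if n=="top" else c["frame"][170:320,170:340]
    ims.append(cv2.resize(r,(397,350),interpolation=cv2.INTER_CUBIC))
cv2.imwrite("pics/end.png",np.hstack(ims))
```

```text
11.375 [ 0.98228406 -0.87986551 -0.41978779]
top [357.4 235.8] [351 233  14   7  42] 0.0029
top [311.1 239. ] [304 236  15   7  43] 0.0278
side [233.1 252.5] [229 218   9  68 452]
```

View pics/end.png

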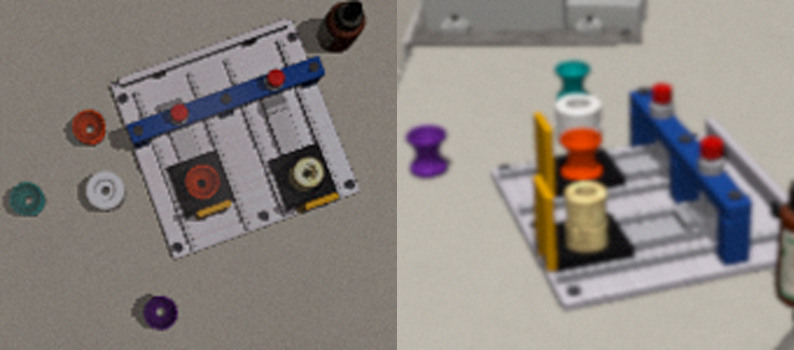

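The left plate now sits 25 mm in (0.0278 − 0.003), caught on its pin. The cup stands in its pocket at (203,182), the right slide is fully out, and the other objects have not moved. The arm is clear, so I'll hand in.

```bash
python3 -c "
from bench import *
print(sign_off())"
```

```text
the job is handed in; nothing more can be done
None
```

I pushed the left slide, the one carrying the cup, fully in to its back stop and let it go; it caught on its pin 25 mm in, the cup is still standing in its pocket, nothing else moved, and the job is handed in.

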